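# Snap the bath brush into the empty spring clip

## Task

Pick up the bath brush (the wooden one with the long round handle and the small round head) and press it down sideways into the one empty place in the row of spring clips, so that its handle snaps fully home in both clips and is centred between them, then let go. Leave the hairbrush and the cup where they stand.

Things in the scene. Friction and masses are not known exactly. Their poses are not given: they have to be found in the camera images.
- bath_brush: Loose wooden bath brush, 90 g, lying level, bristles up. Round handle 18 mm thick, 160 mm long; at its +x end a round head 62 mm across, centred 112 mm from the origin, its flat back level with the handle's underside. Reaches from x -80 to +143 mm, bristles to z +19 mm. Origin: on the handle's axis, mid-handle, 9 mm above the shelf; x towards the head, z up. Balances 30 mm headward. May be clipped either way round.
- clip: Empty block of three in a row (y, 90 mm apart; the other two hold a scrubber, a scratcher). 160 (x) x 88 x 15 mm, fixed. Origin: centre of its underside, 8 mm above the shelf. Steel clips at x +-50, 14 long, open upward: mouth 37 wide at z 86, springy 12 mm neck at z 59, seat top z 41. Handle goes along x, axis home at y 0, z 50; 10-18 N press it in. Between the clips 86 mm are free for fingers down to z 15.
- hairbrush: Loose bystander: wooden hairbrush with a short flat handle and a wide, nearly rectangular head with a black pad, 205 mm long (x), head 64 mm wide, 26 mm high. Origin on the underside, near the middle; x towards the head. Not to be moved.
- cup: Loose bystander: green ceramic cup, 76 mm across the rim, 70 mm tall, open at the top. Origin at the centre of its underside, z up. Not to be moved or tipped.
There are look-alikes about, which are no part of the job. What is shaped like the bath_brush but pink or yellow is not meant.

How it is judged:
By the outcome, as a careful person would: the job done as asked, in the order asked, and still so for the second after the job is handed in, with the robot touching nothing.
It also fails if it takes over 42 s, if anything falls off the work surface, if the arm or the gripper's body presses on something with over 40 N, if the wrist force passes 120 N, or if a joint passes its speed limit or range.

## Robot

A 6-joint arm with a two-finger parallel gripper is mounted at the origin on the work surface. World frame = base frame: x ahead of the robot, y to its left, z up, the work surface at z = 0. Lengths are in m, angles in rad, forces in N, time in s.
With the tool pointing down it reaches from about 0.3 to 0.875 m from the base axis. Payload 6.4 kg.
Tool frame: the origin (TCP) lies between the finger pads; the fingertips stand 8 mm ahead of it and the grasp point (between the pads) lies 11 mm behind it (bot.tip_extent is the distance from the TCP to the fingertips, in m); z points along the fingers, y is the direction in which the jaws open and shut (so a half turn about z gives the same grasp; the last joint's range is limited). The gripper opens to 88 mm and grips with 3 to 60 N. Pads are 18 mm wide; open, the fingers measure 123 mm over their backs; the gripper's body (75 mm by 187 mm) begins 45 mm behind the grasp point.
Start: joints at [-1.471, 0.181, 1.607, -0, 1.354, -0.206], TCP at [0.173, -0.548, 0.208] pointing down, gripper open.
Joint ranges: [-2.99, 2.99], [-0.89, 2.07], [0.3, 2.58], [-1.14, 4.28], [0, 2.63], [-3.12, 3.12]. Speed limits (rad/s): [2.57, 2.57, 3.01, 3.14, 3.14, 3.14].

## Interface

Orientations are given as a unit quaternion [w, x, y, z].
In Python, from plant import bot, cams gives the robot as it stands. The module is installed in compiled form; this text tells all that it offers.
- The arm moves only by the tool carry_out, never from a script. Its argument "commands" is a list of rows, each a list of 3 entries, a list of its own where there are three numbers: the shift along the tool's x, y, z in mm, then the turn, a rotation vector about the tool's x, y, z in rad, then the finger opening in mm, from 0 to 88.1. In form: [[[dx, dy, dz], [wx, wy, wz], hand], ...]. A call has 1 to 20 rows; each row shifts and turns the commanded pose from where the row before left it, along the tool's axes as they then stand; what a row does not reach is not made up. A row lasts 1/10 s, in which the tool goes at most 50 mm and 8.59 degrees, less where a joint would pass 70% of its speed; a pose out of reach is approached as far as the arm can. A call is refused whole if a number of a shift passes 50 or a number of a turn 0.15, either way. A call with a gripper value outside its range is refused whole. The fingers move at their own pace and stop on an object; "newtons" is the grip in N (left out, the last holds). Time passes only in rows, so rows that do not move let the fingers close. It gives the time, the measured TCP pose, the force and the opening at its end, in the units of the state.
- bot.sense(): the state, without advancing time (a new reading comes with each control period).
- cams.get_image(name): name is "side" or "top"; returns the picture (400x640x3 uint8, red, green, blue); there is no depth.
- cams.get_calibration(name): a dict with "K" (3x3 intrinsics, pixels), "view" (4x4, takes a point from world to camera coordinates). Camera axes: x right, y down, z forward; pixel columns grow to the right and rows downward; lengths in m; the calibration is good to about 2 mm. A picture is of the moment at which its call begins. get_calibration takes no time and is no camera call.
- bot.close_job(): hands the job in, once; it reports no verdict.
The state is a dict: "time": time; "q": joint angles; "joint_vel": joint speeds; "tau": joint torques, N m; "eef_pos": TCP position; "eef_rot": TCP orientation; "wrist_force": force on the tool from outside, world axes, zero at the start; "ft_torque": the same for the moment, N m; "width": opening from 0.0 (shut) to 1.0 (fully open).
Only numpy, scipy, OpenCV 4.12 (cv2) and the standard library are available. Lean on these libraries where they do the work, as an engineer would, in place of code of your own. Each camera call takes 0.05 s, during which the arm holds its last target.

## Working session

There is one attempt and no reset: what is moved stays moved. The work goes in short steps, Python scripts to look and compute and a tool call to move; the robot and the scene stay as the last step left them, time stands still between calls to the robot, and variables do not carry over. Pictures are saved under pics/ and viewed, and the job is handed in when it is done.

Besides the shell and the picture viewer there is one more tool, called after ">>>" by a JSON object that holds its "method" and its "body". carry_out: Moves the arm, as the interface text tells. Its arguments: {"type":"object","properties":{"commands":{"type":"array"},"newtons":{"type":"number"}},"required":["commands"]}

```bash
mkdir -p pics
python3 - <<'E'
from plant import bot,cams
import cv2
for n in("top","side"):
    im=cams.get_image(n); cv2.imwrite(f"pics/{n}0.png",im[:,:,::-1]); c=cams.get_calibration(n); print(n,c["K"],c["view"])
print(bot.sense(),bot.tip_extent)
E
```

```text
top [[486.50500793   0.         326.40930832]
 [  0.         486.50500793 199.7046524 ]
 [  0.           0.           1.        ]] [[ 2.31587279e-02 -9.99721203e-01  4.60312436e-03 -7.82331615e-02]
 [-9.75170519e-01 -2.36038689e-02 -2.20193815e-01  4.14296502e-01]
 [ 2.20241077e-01  6.10577488e-04 -9.75445280e-01  1.36805322e+00]
 [ 0.00000000e+00  0.00000000e+00  0.00000000e+00  1.00000000e+00]]
side [[505.61762384   0.         311.83343544]
 [  0.         505.61762384 196.59737561]
 [  0.           0.           1.        ]] [[-0.89468401 -0.44617493 -0.02164368  0.34348323]
 [-0.24658395  0.53369845 -0.80892665  0.17825609]
 [ 0.37247399 -0.71839676 -0.58751104  1.09951358]
 [ 0.          0.          0.          1.        ]]
{'time': 0.1, 'q': array([-1.47131464e+00,  1.81469268e-01,  1.60785974e+00, -1.74123415e-05,
        1.35379353e+00, -2.06297271e-01]), 'joint_vel': array([ 0.00114228, -0.00165423, -0.00324837,  0.00136366, -0.00018785,
        0.00082682]), 'tau': array([ 1.93380416e-03, -4.34822488e+01, -3.42694438e+01,  7.05375150e-02,
        3.40326922e-02, -3.60716922e-05]), 'eef_pos': array([ 0.17305682, -0.54780801,  0.20672218]), 'eef_rot': array([-7.64302375e-04,  9.88334577e-01,  1.52296352e-01,  3.23458706e-05]), 'wrist_force': array([-0.01663759, -0.57886503, -0.64368486]), 'ft_torque': array([ 0.01075534, -0.03497856,  0.01891902]), 'width': 0.9992161462137893} 0.008
```

View pics/top0.png

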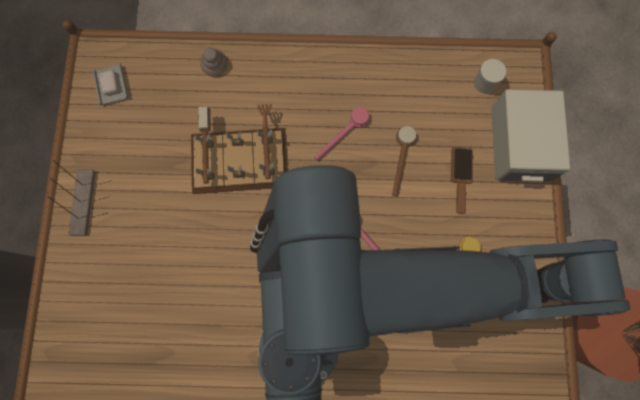

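View pics/side0.png

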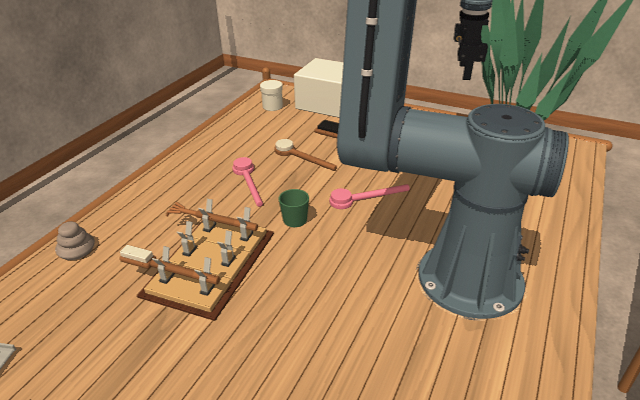

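The top view shows the wooden brush, with a round pale head at about (407,135) and its handle end at (396,195). There are pink look-alikes at (360,117) and (365,235), a yellow one at (470,245), and the hairbrush at (462,180). The rack is at (240,160) with its middle place empty. I'll confirm these in enlarged crops.

```bash
cat > h.py <<'E'
import numpy as np,cv2
from plant import cams
def proj(n,P):
    c=cams.get_calibration(n);P=np.atleast_2d(P);p=(c["view"]@np.c_[P,np.ones(len(P))].T)[:3];u=c["K"]@p;return (u[:2]/u[2]).T
def ray(n,uv,z):
    c=cams.get_calibration(n);V=c["view"];R=V[:3,:3];o=-R.T@V[:3,3];d=R.T@np.linalg.inv(c["K"])@np.array([uv[0],uv[1],1.]);return o+d*(z-o[2])/d[2]
def crop(src,dst,x0,y0,w,h,s):
    im=cv2.imread(src)[y0:y0+h,x0:x0+w];im=cv2.resize(im,None,fx=s,fy=s,interpolation=cv2.INTER_CUBIC)
    for i in range(0,w,10): cv2.putText(im,str(x0+i),(i*s,8),0,.3,(255,255,255),1);cv2.line(im,(i*s,10),(i*s,14),(255,255,255),1)
    for i in range(0,h,10): cv2.putText(im,str(y0+i),(0,i*s+4),0,.3,(255,255,255),1)
    cv2.imwrite(dst,im)
E
python3 - <<'E'
from h import *
crop("pics/top0.png","pics/c1.png",370,115,110,100,6)
crop("pics/top0.png","pics/c2.png",180,95,120,105,6)
crop("pics/side0.png","pics/c3.png",110,120,230,200,3)
E
```

```text
(no output)
```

View pics/c1.png

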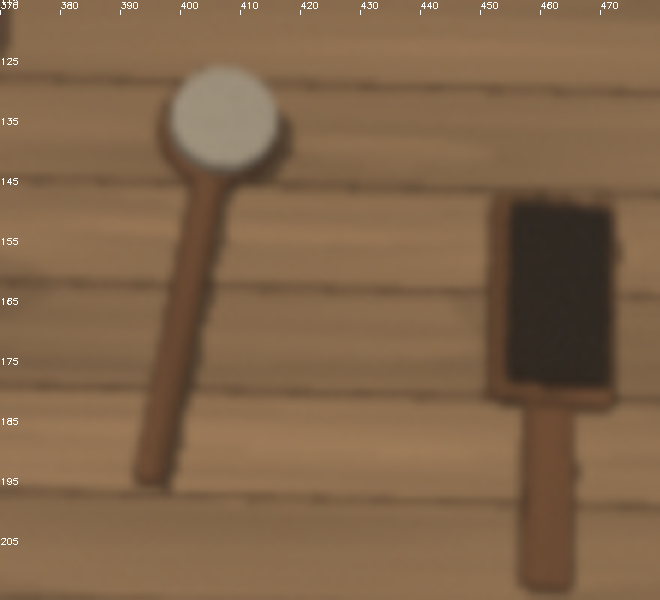

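View pics/c2.png

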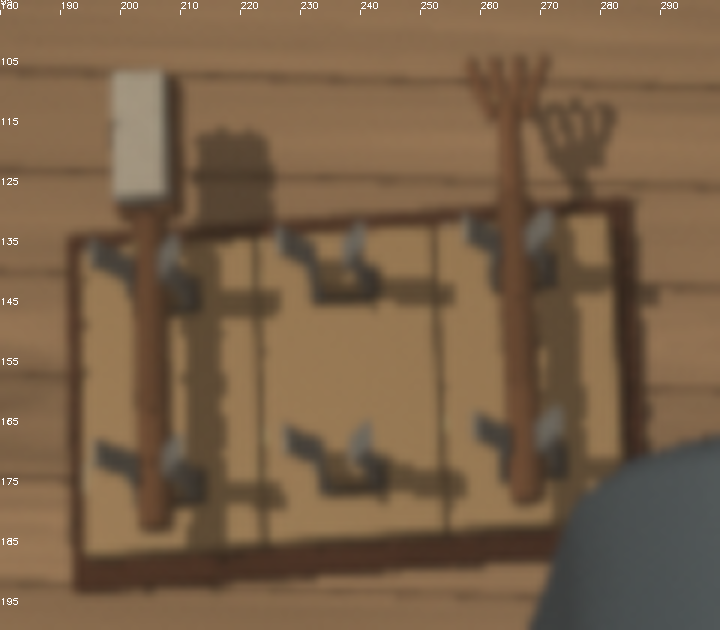

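View pics/c3.png

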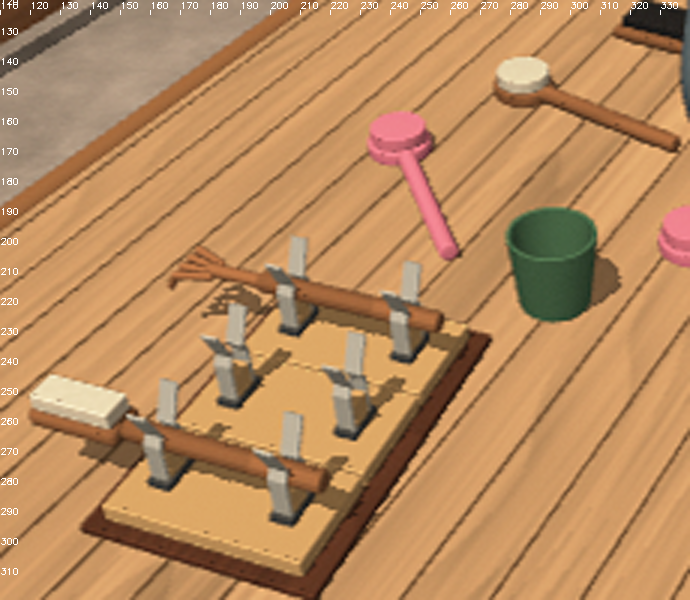

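The crops confirm it. The wooden brush with the round head runs from its bristle centre at about (407,134.5) to its handle tail at (395,196). The pink and yellow ones are ruled out by colour, and the clipped scrubber has a rectangular head. Next I'll fit both poses and overlay them.

```bash
cat >> h.py <<'E'
def wp(pose,P,z0):
    x,y,a=pose;P=np.atleast_2d(np.array(P,float));c,s=np.cos(a),np.sin(a)
    return np.c_[x+c*P[:,0]-s*P[:,1],y+s*P[:,0]+c*P[:,1],z0+P[:,2]]
E
python3 - <<'E'
from h import *
from scipy.optimize import least_squares
obs=[("top",(395.2,195.8),(-.08,0,0)),("top",(407.3,134.5),(.112,0,.019)),("side",(335.3,168.3),(-.08,0,0)),("side",(284.3,145),(.112,0,.019))]
def f(p,views=("top","side")): return np.concatenate([proj(n,wp(p,P,.009))[0]-uv for n,uv,P in obs if n in views])
for v in (("top",),("side",),("top","side")):
    r=least_squares(lambda p:f(p,v),[.6,-.2,0]);print("brush",v,r.x.round(4),r.fun.round(1))
bp=r.x
px=[(222.7,134.5),(252.3,132.8),(254.5,183.7),(224.2,185.5)]
C=np.array([ray("top",u,.023) for u in px]);print(C.round(4));print([np.linalg.norm(C[i]-C[(i+1)%4]).round(4) for i in range(4)],C.mean(0))
m=C.mean(0);d=(C[0]+C[1]-C[2]-C[3]);a=np.arctan2(d[1],d[0]);cp=[m[0],m[1],a];print("clip",cp)
np.save("p.npy",np.array([bp,cp]))
cc=[(x,y,z) for x in(-.05,.05) for y,z in((-.0185,.086),(.0185,.086),(0,.059),(0,.041))]
bl=[(x,y,.015) for x in(-.08,.08) for y in(-.045,.045)]
for n in("top","side"):
    im=cv2.imread(f"pics/{n}0.png");S=4
    im=cv2.resize(im,None,fx=S,fy=S,interpolation=cv2.INTER_CUBIC)
    for P,z,p in((cc,.008,cp),(bl,.008,cp),([(-.08,0,0),(.08,0,0),(0,0,0),(.112,0,.019)],.009,bp)):
        for u in proj(n,wp(p,P,z)): cv2.circle(im,tuple(int(v) for v in (u+.5)*S),3,(0,0,255),-1)
    if n=="top": cv2.imwrite("pics/o1.png",im[95*S:200*S,185*S:300*S]); 
    else: cv2.imwrite("pics/o2.png",im[185*S:320*S,130*S:290*S])
E
```

```text
brush ('top',) [ 0.5197 -0.2888 -0.1873] [-0.   0.1  0.  -0.1]
brush ('side',) [ 0.5178 -0.2797 -0.1793] [ 0.6  0.7 -0.6 -0.9]
brush ('top', 'side') [ 0.5199 -0.2864 -0.1844] [-0.7  0.  -0.9 -0.2  0.8 -0.5 -0.  -2.2]
[[0.6172 0.2521 0.023 ]
 [0.6249 0.1623 0.023 ]
 [0.465  0.1467 0.023 ]
 [0.4572 0.2364 0.023 ]]
[np.float64(0.0901), np.float64(0.1607), np.float64(0.09), np.float64(0.1607)] [0.54107282 0.19939497 0.023     ]
clip [np.float64(0.541072823835577), np.float64(0.19939496980886154), np.float64(0.09754572989631856)]
```

View pics/o1.png

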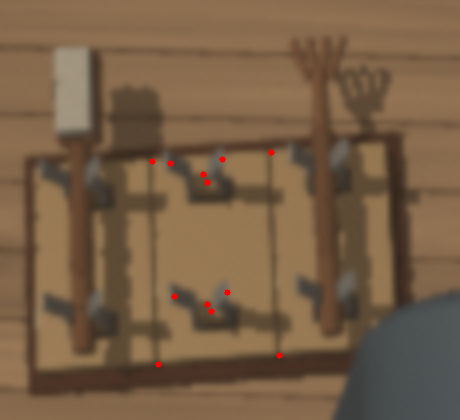

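View pics/o2.png

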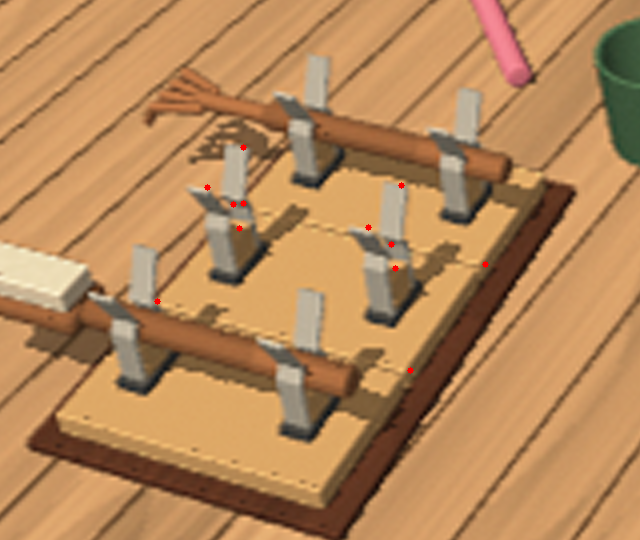

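The block measures 90 x 160.7 mm, as it should, and it overlays well in both views. Moving above the brush will also clear the arm from the pictures.

>>> {"method": "carry_out", "body": {"commands": [[[29, -10, 0], [0, 0, 0], 88], [[29, -10, 0], [0, 0, 0], 88], [[29, -10, 0], [0, 0, 0], 88], [[29, -10, 0], [0, 0, 0], 88], [[29, -10, 0], [0, 0, 0], 88], [[29, -10, 0], [0, 0, 0], 88], [[29, -10, 0], [0, 0, 0], 88], [[29, -10, 0], [0, 0, 0], 88], [[29, -10, 0], [0, 0, 0], 88], [[29, -10, 0], [0, 0, 0], 88], [[29, -10, 0], [0, 0, 0], 88], [[29, -10, 0], [0, 0, 0], 88], [[29, -10, 0], [0, 0, 0], 88], [[30, -10, 0], [0, 0, 0], 88], [[0, 0, 0], [0, 0, 0.123], 88], [[0, 0, 0], [0, 0, 0.123], 88], [[0, 0, 0], [0, 0, 0.123], 88], [[0, 0, 0], [0, 0, 0.123], 88], [[0, 0, 0], [0, 0, 0], 88]]}}

```text
time: 2.0
eef_pos: [0.5189, -0.292, 0.207]
eef_rot: [-0.0, 0.996, -0.093, -0.0]
wrist_force: [0.3, -0.3, 0.7]
width: 0.998
```

Run:
```python
from h import *
from plant import bot
for n in("top","side"):
    im=cams.get_image(n); cv2.imwrite(f"pics/{n}1.png",im[:,:,::-1])
s=bot.sense();print(s["eef_pos"],s["eef_rot"],s["time"],s["wrist_force"])
```

```text
[ 0.51892904 -0.29214113  0.20714793] [-2.08310585e-04  9.95820080e-01 -9.13359060e-02 -2.79270048e-04] 2.1 [0.36122891 0.06055337 0.37255351]
```

View pics/top1.png

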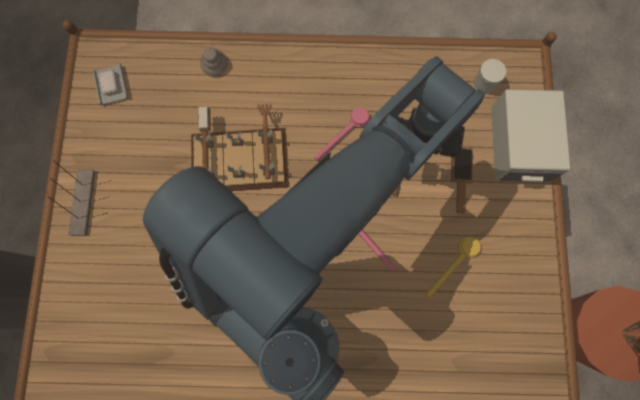

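View pics/side1.png

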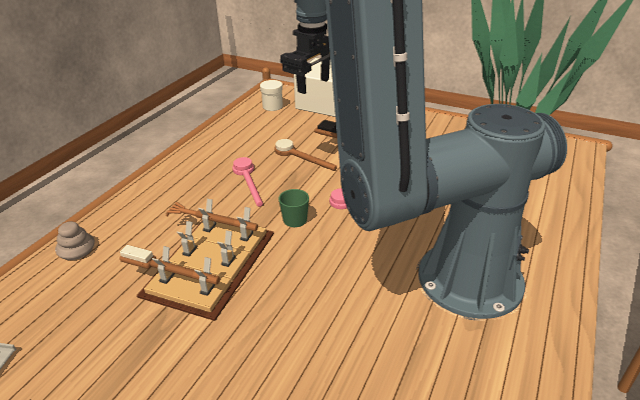

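Run:
```python
from h import *
crop("pics/side1.png","pics/c4.png",265,70,100,110,6)
for p in ((.5197,-.2888,-.1873),): print(proj("side",wp(p,[(-.08,0,0),(.112,0,.019),(.112,0,-.009)],.009)))
# TCP and brush mid in side
print(proj("side",[[.5189,-.2921,.207-.008]]),proj("top",[[.5189,-.2921,.207]]))
```

```text
[[336.45008153 167.42201126]
 [284.78700427 142.44646469]
 [285.26970459 150.37628477]]
[[313.74988018  99.3334593 ]] [[412.5787196  150.14941064]]
```

View pics/c4.png

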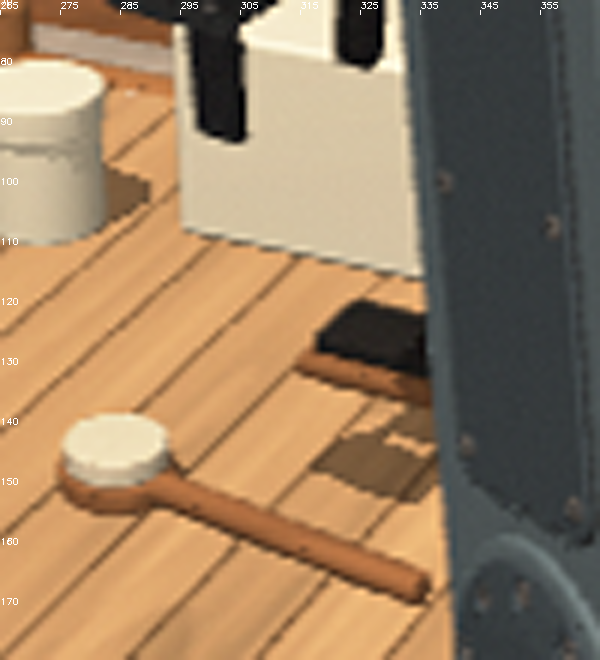

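Run:
```python
from h import *
a=-.183
for z in (.199,.219,.239):
  for t in(-.061,-.044,.044,.061):
    print(z,t,proj("side",[[.5189-np.sin(a)*t,-.2921+np.cos(a)*t,z]]).round(1))
im=cv2.imread("pics/side1.png")[0:110,270:345];cv2.imwrite("pics/c5.png",cv2.resize(im,None,fx=5,fy=5,interpolation=cv2.INTER_NEAREST))
```

```text
0.199 -0.061 [[326.7  91.6]]
0.199 -0.044 [[323.2  93.7]]
0.199 0.044 [[303.9 105.2]]
0.199 0.061 [[300.  107.5]]
0.219 -0.061 [[326.7  84.9]]
0.219 -0.044 [[323.1  87. ]]
0.219 0.044 [[303.7  98.3]]
0.219 0.061 [[299.8 100.6]]
0.239 -0.061 [[326.7  78.2]]
0.239 -0.044 [[323.1  80.2]]
0.239 0.044 [[303.5  91.3]]
0.239 0.061 [[299.5  93.6]]
```

View pics/c5.png

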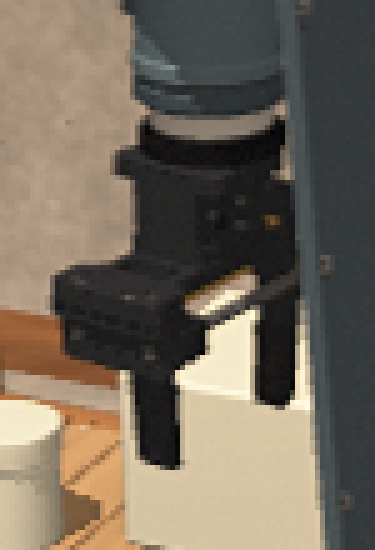

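Run:
```python
from h import *
a=.3058
for t in(-.061,-.044,0,.044,.061):
    print(t,proj("side",[[.17306-np.sin(a)*t,-.5478+np.cos(a)*t,.199]]).round(1),proj("top",[[.17306-np.sin(a)*t,-.5478+np.cos(a)*t,.199]]).round(1))
im=cv2.imread("pics/side0.png")[0:120,430:520];cv2.imwrite("pics/c6.png",cv2.resize(im,None,fx=5,fy=5,interpolation=cv2.INTER_NEAREST))
im=cv2.imread("pics/top1.png")[40:200,360:500];cv2.imwrite("pics/c7.png",cv2.convertScaleAbs(cv2.resize(im,None,fx=4,fy=4,interpolation=cv2.INTER_NEAREST),alpha=2))
```

```text
-0.061 [[460.6  76.6]] [[539.7 279. ]]
-0.044 [[461.1  78.9]] [[533.3 280.9]]
0 [[462.3  85.1]] [[516.9 285.9]]
0.044 [[463.6  91.5]] [[500.3 290.9]]
0.061 [[464.1  94.1]] [[493.9 292.8]]
```

View pics/c6.png

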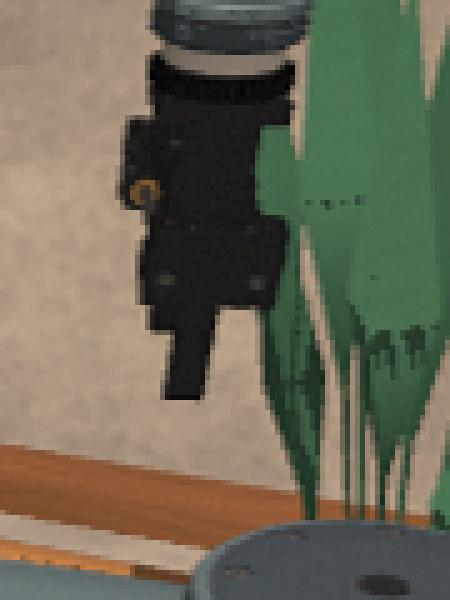

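View pics/c7.png

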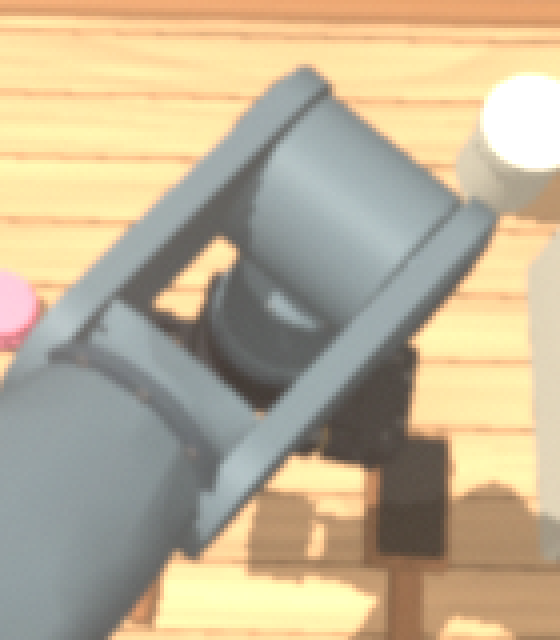

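Run:
```python
from h import *
a=-.183
for z in(.263,.303):
  P=wp((.5189,-.2921,a),[(sx*.0375,t*.0935,0) for t in(-1,1) for sx in(1,-1)],z)
  print(z,"top",proj("top",P).round(0).tolist(),"side",proj("side",P).round(0).tolist())
print(proj("top",[[.5189,-.2921,.207]]))
```

```text
0.263 top [[455.0, 137.0], [451.0, 164.0], [383.0, 122.0], [377.0, 150.0]] side [[323.0, 63.0], [345.0, 69.0], [280.0, 86.0], [303.0, 93.0]]
0.303 top [[460.0, 131.0], [455.0, 160.0], [385.0, 116.0], [379.0, 144.0]] side [[322.0, 49.0], [345.0, 55.0], [279.0, 71.0], [302.0, 78.0]]
[[412.5787196  150.14941064]]
```

In both views the fingers look about 40 mm higher than the reported TCP implies: tips at row 93 against a predicted 106. I'll descend in stages and check this.

>>> {"method": "carry_out", "body": {"commands": [[[0, -4, 20], [0, 0, 0], 88], [[0, 0, 30], [0, 0, 0], 88], [[0, 0, 30], [0, 0, 0], 88], [[0, 0, 30], [0, 0, 0], 88], [[0, 0, 20], [0, 0, 0], 88], [[0, 0, 10], [0, 0, 0], 88], [[0, 0, 0], [0, 0, 0], 88]]}}

```text
time: 2.8
eef_pos: [0.5189, -0.2877, 0.066]
eef_rot: [-0.001, 0.996, -0.092, -0.001]
wrist_force: [0.7, 0.2, 0.9]
width: 0.998
```

Run:
```python
from h import *
from plant import bot
im=cams.get_image("side"); cv2.imwrite(f"pics/side2.png",im[:,:,::-1])
s=bot.sense();print(s["eef_pos"],s["eef_rot"],s["time"],s["wrist_force"])
crop("pics/side2.png","pics/c8.png",265,85,100,90,7)
p=s["eef_pos"];a=-.183
for z in(-.008,.03):
  print(z,proj("side",wp((p[0],p[1],a),[(0,t,z) for t in(-.0525,-.044,.044,.0525)],p[2])).round(1).tolist())
```

```text
[ 0.51976698 -0.28834609  0.06746068] [-1.77880860e-04  9.95720062e-01 -9.24200372e-02 -2.50285127e-04] 2.85 [ 0.05393055 -0.09466228  0.45213553]
-0.008 [[324.5, 136.9], [322.8, 138.0], [304.6, 150.6], [302.7, 151.9]]
0.03 [[324.4, 125.4], [322.6, 126.6], [304.2, 138.9], [302.3, 140.1]]
```

View pics/c8.png

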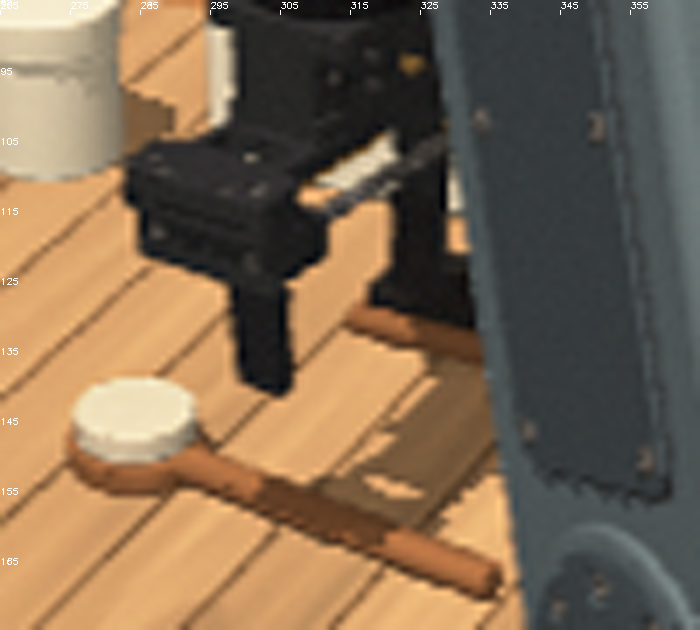

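Run:
```python
from h import *
im=cams.get_image("top"); cv2.imwrite(f"pics/top2.png",im[:,:,::-1])
im=cv2.imread("pics/top2.png")[60:210,350:500];cv2.imwrite("pics/c9.png",cv2.convertScaleAbs(cv2.resize(im,None,fx=4,fy=4,interpolation=cv2.INTER_CUBIC),alpha=2.2))
p=(.5197,-.2883,-.184)
for z in(.123,.163,.2):
  P=wp(p,[(sx*.0375,t*.0935,0) for t in(-1,1) for sx in(1,-1)],z)
  print(z,"top",((proj("top",P)-[350,60])*4).round(0).tolist())
```

```text
0.123 top [[364.0, 374.0], [347.0, 475.0], [102.0, 322.0], [82.0, 421.0]]
0.163 top [[378.0, 356.0], [361.0, 459.0], [108.0, 302.0], [88.0, 404.0]]
0.2 top [[391.0, 338.0], [374.0, 444.0], [114.0, 283.0], [93.0, 388.0]]
```

View pics/c9.png

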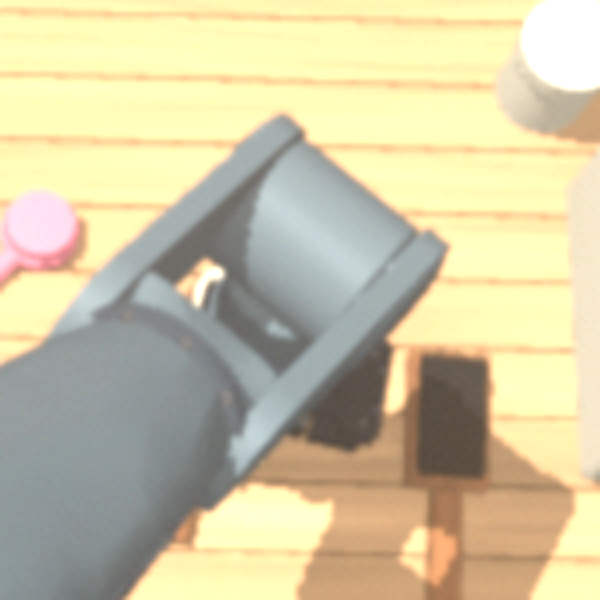

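The body matches in x and y. I'll lower to a reported TCP z of about 14 mm, gently at the end, and watch the force.

>>> {"method": "carry_out", "body": {"commands": [[[0, 0, 20], [0, 0, 0], 88], [[0, 0, 15], [0, 0, 0], 88], [[0, 0, 10], [0, 0, 0], 88], [[0, 0, 5], [0, 0, 0], 88], [[0, 0, 3], [0, 0, 0], 88], [[0, 0, 0], [0, 0, 0], 88]]}}

```text
time: 3.5
eef_pos: [0.5199, -0.2884, 0.0144]
eef_rot: [-0.0, 0.996, -0.093, -0.0]
wrist_force: [-0.6, 0.4, -0.3]
width: 1.0
```

Run:
```python
from h import *
from plant import bot
im=cams.get_image("side"); cv2.imwrite(f"pics/side3.png",im[:,:,::-1])
s=bot.sense();print(s["eef_pos"],s["time"],s["wrist_force"])
crop("pics/side3.png","pics/c10.png",265,95,100,90,7)
```

```text
[ 0.52006864 -0.28856377  0.01481645] 3.55 [-1.13218806e-03 -1.21911476e+00  4.78289550e-01]
```

View pics/c10.png

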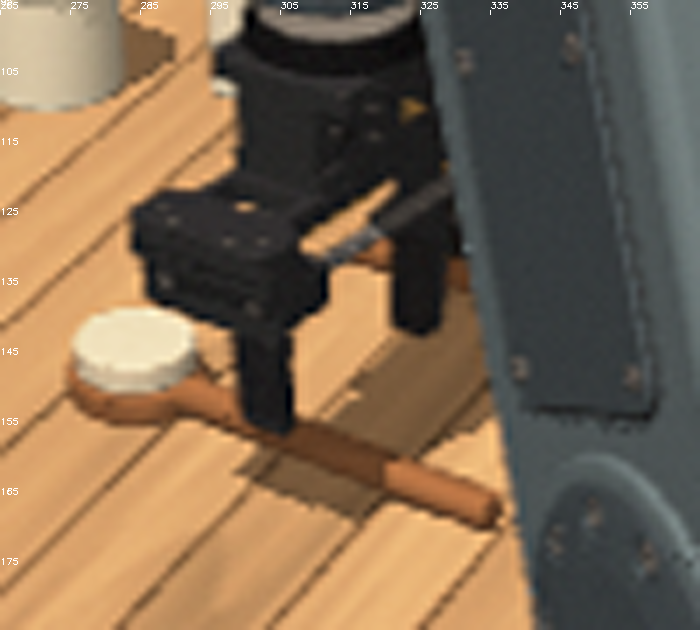

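The picture still shows the fingertip about 35 mm above the surface: tip at (304,156), against about row 167 if it were down. I'll continue down in small steps and feel for contact.

>>> {"method": "carry_out", "body": {"commands": [[[0, 0, 2], [0, 0, 0], 88], [[0, 0, 2], [0, 0, 0], 88], [[0, 0, 2], [0, 0, 0], 88], [[0, 0, 2], [0, 0, 0], 88], [[0, 0, 0], [0, 0, 0], 88]]}}

```text
time: 4.05
eef_pos: [0.5196, -0.2882, 0.0061]
eef_rot: [-0.0, 0.996, -0.093, -0.0]
wrist_force: [-1.0, 0.8, -0.8]
width: 0.997
```

>>> {"method": "carry_out", "body": {"commands": [[[0, 0, 3], [0, 0, 0], 88], [[0, 0, 3], [0, 0, 0], 88], [[0, 0, 3], [0, 0, 0], 88], [[0, 0, 3], [0, 0, 0], 88], [[0, 0, 0], [0, 0, 0], 88]]}}

```text
time: 4.55
eef_pos: [0.5194, -0.2881, -0.0061]
eef_rot: [-0.0, 0.996, -0.093, -0.0]
wrist_force: [0.3, -0.1, 0.3]
width: 0.996
```

The tip would already be 14 mm below the surface by the reported pose, yet there is no force. So the reported z is biased low, and the pictures are right. I'll go on gently.

>>> {"method": "carry_out", "body": {"commands": [[[0, 0, 3], [0, 0, 0], 88], [[0, 0, 3], [0, 0, 0], 88], [[0, 0, 3], [0, 0, 0], 88], [[0, 0, 2], [0, 0, 0], 88], [[0, 0, 2], [0, 0, 0], 88], [[0, 0, 0], [0, 0, 0], 88]]}}

```text
time: 5.15
eef_pos: [0.5196, -0.2882, -0.0188]
eef_rot: [-0.0, 0.996, -0.093, -0.0]
wrist_force: [-0.1, -0.4, 0.1]
width: 1.001
```

Run:
```python
from h import *
from plant import bot
im=cams.get_image("side"); cv2.imwrite(f"pics/side4.png",im[:,:,::-1])
s=bot.sense();print(s["eef_pos"],s["time"],s["wrist_force"])
p=s["eef_pos"]
for z in(0.01,.005,0):print(proj("side",wp((p[0],p[1],-.185),[(0,t,z) for t in(-.0525,-.044,.044,.0525)],0)).round(1).tolist())
crop("pics/side4.png","pics/c11.png",265,95,100,90,7)
```

```text
[ 0.5197392  -0.28826408 -0.0186551 ] 5.2 [-0.04292125  0.27486828  0.21529579]
[[324.6, 151.3], [322.9, 152.4], [305.1, 165.3], [303.3, 166.6]]
[[324.6, 152.7], [322.9, 153.9], [305.1, 166.8], [303.3, 168.1]]
[[324.6, 154.1], [323.0, 155.3], [305.2, 168.2], [303.4, 169.5]]
```

View pics/c11.png

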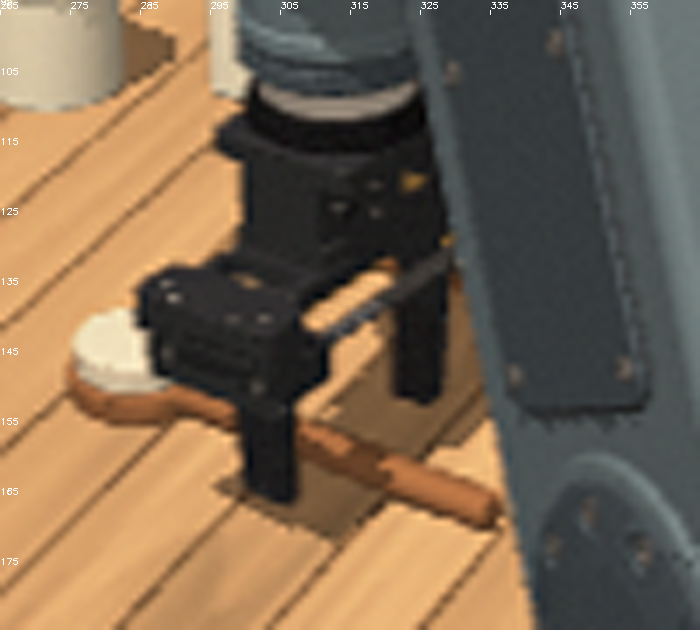

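>>> {"method": "carry_out", "body": {"commands": [[[0, 0, 2], [0, 0, 0], 88], [[0, 0, 1], [0, 0, 0], 88], [[0, 0, 1], [0, 0, 0], 88], [[0, 0, 0], [0, 0, 0], 88]]}}

```text
time: 5.6
eef_pos: [0.5197, -0.2883, -0.0226]
eef_rot: [-0.0, 0.996, -0.093, -0.0]
wrist_force: [-0.4, 0.2, -0.5]
width: 1.002
```

Run:
```python
from plant import bot
s=bot.sense();print(s["eef_pos"],s["time"],s["wrist_force"])
```

```text
[ 0.51973948 -0.28829493 -0.02264743] 5.6 [-0.39076019  0.2084532  -0.52807241]
```

>>> {"method": "carry_out", "body": {"commands": [[[0, 0, 1], [0, 0, 0], 88], [[0, 0, 1], [0, 0, 0], 88]]}}

```text
time: 5.8
eef_pos: [0.5199, -0.2884, -0.0245]
eef_rot: [0.0, 0.996, -0.093, 0.0]
wrist_force: [0.5, 0.3, 0.1]
width: 1.0
```

>>> {"method": "carry_out", "body": {"commands": [[[0, 0, 1], [0, 0, 0], 88], [[0, 0, 1], [0, 0, 0], 88]]}}

```text
time: 6.0
eef_pos: [0.5198, -0.2884, -0.0266]
eef_rot: [-0.0, 0.996, -0.093, -0.0]
wrist_force: [0.1, 0.5, -0.4]
width: 0.998
```

>>> {"method": "carry_out", "body": {"commands": [[[0, 0, 1], [0, 0, 0], 88], [[0, 0, 1], [0, 0, 0], 88]]}}

```text
time: 6.2
eef_pos: [0.5198, -0.2883, -0.0286]
eef_rot: [-0.0, 0.996, -0.093, -0.0]
wrist_force: [-0.0, -0.4, 0.7]
width: 1.0
```

Run:
```python
from h import *
from plant import bot
im=cams.get_image("side"); cv2.imwrite(f"pics/side5.png",im[:,:,::-1])
s=bot.sense();print(s["eef_pos"],s["time"],s["wrist_force"])
crop("pics/side5.png","pics/c12.png",285,130,60,50,12)
```

```text
[ 0.51971179 -0.28824497 -0.02877723] 6.25 [-0.45453292 -0.09708927 -0.42049556]
```

View pics/c12.png

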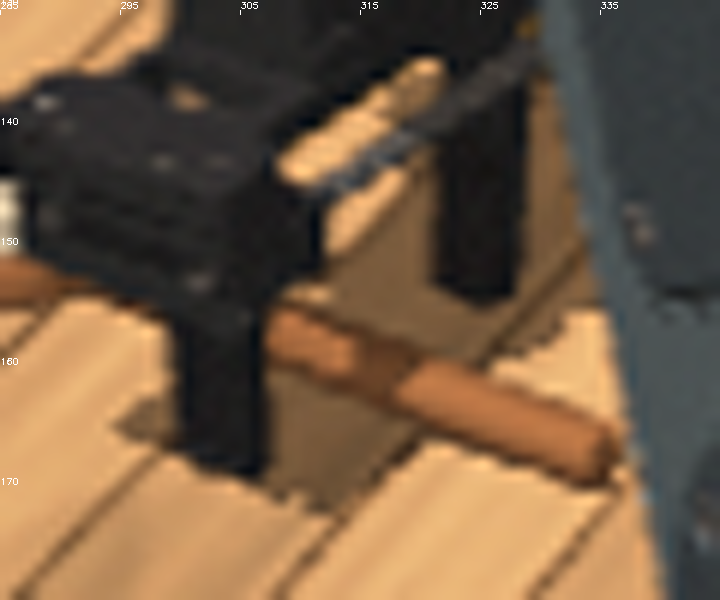

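The tips are now a few mm above the surface, beside the handle and still clear of it. I'll close.

>>> {"method": "carry_out", "body": {"commands": [[[0, 0, 0], [0, 0, 0], 40], [[0, 0, 0], [0, 0, 0], 25], [[0, 0, 0], [0, 0, 0], 10], [[0, 0, 0], [0, 0, 0], 5], [[0, 0, 0], [0, 0, 0], 5], [[0, 0, 0], [0, 0, 0], 5], [[0, 0, 0], [0, 0, 0], 5], [[0, 0, 0], [0, 0, 0], 5]], "newtons": 45}}

```text
time: 7.05
eef_pos: [0.5198, -0.2884, -0.0285]
eef_rot: [0.0, 0.996, -0.093, 0.0]
wrist_force: [0.4, 0.8, 0.3]
width: 0.3
```

Run:
```python
from h import *
from plant import bot
s=bot.sense();print(s["eef_pos"],s["time"],s["wrist_force"],s["ft_torque"],s["width"]*88.1)
```

```text
[ 0.51983009 -0.28838245 -0.02848974] 7.05 [0.44924447 0.77133947 0.30340385] [0.08145959 0.02891151 0.04595095] 26.394615071917734
```

>>> {"method": "carry_out", "body": {"commands": [[[0, 0, 0], [0, 0, 0], 5], [[0, 0, 0], [0, 0, 0], 5], [[0, 0, 0], [0, 0, 0], 5], [[0, 0, 0], [0, 0, 0], 5]]}}

```text
time: 7.45
eef_pos: [0.5198, -0.2883, -0.0285]
eef_rot: [-0.0, 0.996, -0.093, -0.0]
wrist_force: [-0.1, 0.9, 0.7]
width: 0.191
```

Run:
```python
from h import *
from plant import bot
im=cams.get_image("side"); cv2.imwrite(f"pics/side6.png",im[:,:,::-1])
s=bot.sense();print(s["eef_pos"],s["time"],s["wrist_force"],s["ft_torque"],s["width"]*88.1)
crop("pics/side6.png","pics/c13.png",265,110,80,70,9)
```

```text
[ 0.51980955 -0.28830183 -0.02847491] 7.5 [-0.36019116  1.32269048  0.18721978] [0.14328957 0.00191047 0.05035281] 16.557901435130287
```

View pics/c13.png

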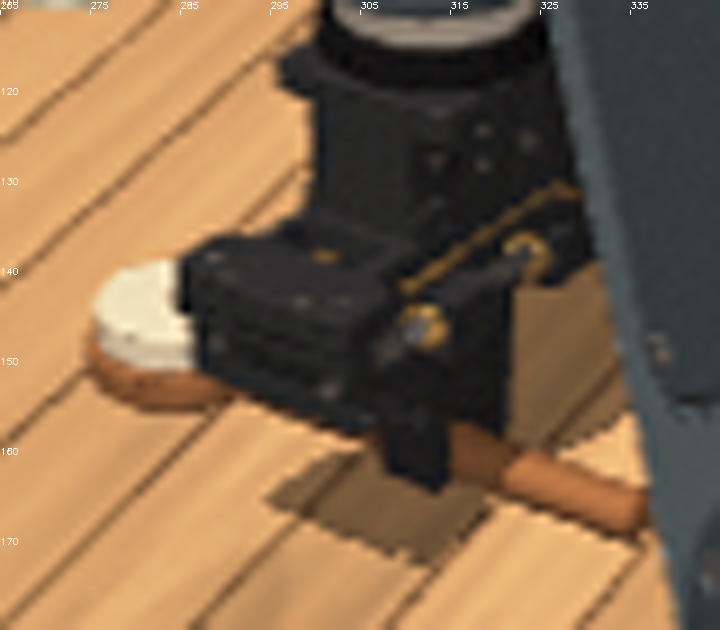

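```bash
python3 - <<'E'
from h import *
for z in(0,.005,.01,.015):print(z,proj("side",wp((.5198,-.2883,-.185),[(s,t,z) for s in(.009,-.009) for t in(.009,.0265)],0)).round(1).tolist())
E
python3 -c "
from plant import bot
s=bot.sense();print(s['width']*88.1,s['time'])"
```

```text
0 [[310.0, 162.0], [306.4, 164.6], [314.8, 163.9], [311.2, 166.5]]
0.005 [[309.9, 160.6], [306.3, 163.2], [314.8, 162.4], [311.2, 165.1]]
0.01 [[309.9, 159.1], [306.3, 161.7], [314.8, 161.0], [311.2, 163.6]]
0.015 [[309.8, 157.7], [306.2, 160.3], [314.7, 159.5], [311.1, 162.2]]
16.557901435130287 7.5
```

>>> {"method": "carry_out", "body": {"commands": [[[0, 0, -5], [0, 0, 0], 5], [[0, 0, -10], [0, 0, 0], 5], [[0, 0, -25], [0, 0, 0], 5], [[0, 0, -35], [0, 0, 0], 5], [[0, 0, -35], [0, 0, 0], 5], [[0, 0, -35], [0, 0, 0], 5], [[0, 0, -30], [0, 0, 0], 5], [[0, 0, -10], [0, 0, 0], 5], [[0, 0, 0], [0, 0, 0], 5]]}}

```text
time: 8.4
eef_pos: [0.5208, -0.2892, 0.1586]
eef_rot: [0.001, 0.996, -0.093, 0.002]
wrist_force: [0.1, -0.7, -1.7]
width: 0.188
```

Run:
```python
from h import *
from plant import bot
im=cams.get_image("side"); cv2.imwrite(f"pics/side7.png",im[:,:,::-1])
s=bot.sense();print(s["eef_pos"],s["time"],s["wrist_force"],s["ft_torque"],s["width"]*88.1,s["q"])
crop("pics/side7.png","pics/c14.png",255,50,100,90,7)
```

```text
[ 0.51980357 -0.28835312  0.15653184] 8.45 [-0.01984095  0.56654183 -1.33841814] [0.06266498 0.11705953 0.03395464] 16.809042352111526 [-7.05947346e-01  2.71442101e-01  1.60498838e+00 -3.29160301e-05
  1.26452126e+00  1.05106201e+00]
```

View pics/c14.png

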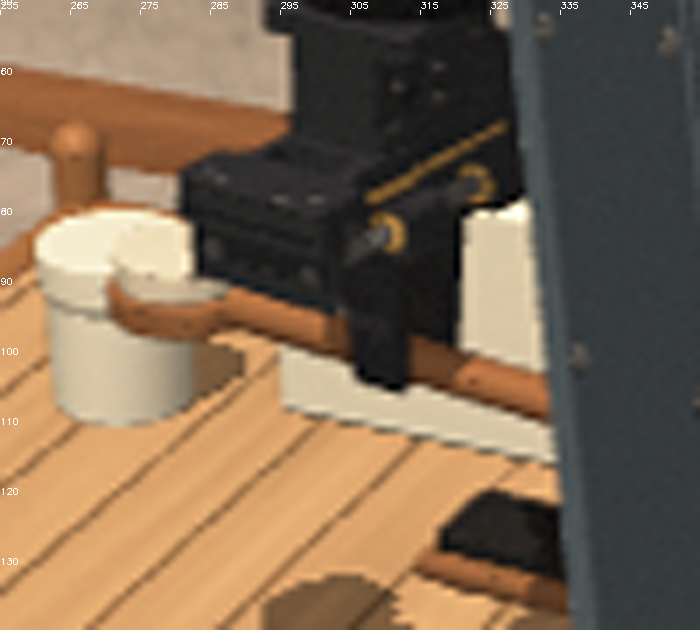

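The brush is held level (opening 16.8 mm, steady). The calibration from lifting is handle axis = reported TCP z + 37.5 mm. I'll carry it over the empty clip now.

>>> {"method": "carry_out", "body": {"commands": [[[-2, -15, 0], [0, 0, 0], 5], [[-4, -30, 0], [0, 0, 0], 5], [[-4, -30, 0], [0, 0, 0], 5], [[-4, -30, 0], [0, 0, 0], 5], [[-4, -30, 0], [0, 0, 0], 5], [[-4, -30, 0], [0, 0, 0], 5], [[-4, -30, 0], [0, 0, 0], 5], [[-4, -30, 0], [0, 0, 0], 5], [[-4, -30, 0], [0, 0, 0], 5], [[-4, -30, 0], [0, 0, 0], 5], [[-4, -30, 0], [0, 0, 0], 5], [[-4, -30, 0], [0, 0, 0], 5], [[-4, -30, 0], [0, 0, 0], 5], [[-4, -30, 0], [0, 0, 0], 5], [[-4, -30, 0], [0, 0, 0], 5], [[-5, -30, 0], [0, 0, 0], 5], [[-6, -19, 0], [0, 0, 0], 5], [[0, 0, 0], [0, 0, -0.142], 5], [[0, 0, 0], [0, 0, -0.142], 5], [[0, 0, 0], [0, 0, 0], 5]], "newtons": 55}}

```text
time: 10.45
eef_pos: [0.5395, 0.2009, 0.1542]
eef_rot: [0.0, 0.999, 0.05, -0.002]
wrist_force: [1.3, -0.3, -0.3]
width: 0.193
```

Run:
```python
from h import *
from plant import bot
for n in("top","side"):
    im=cams.get_image(n); cv2.imwrite(f"pics/{n}8.png",im[:,:,::-1])
s=bot.sense();print(s["eef_pos"],s["eef_rot"],s["time"],s["wrist_force"],s["ft_torque"],s["width"]*88.1,s["q"])
```

```text
[0.54020854 0.2003663  0.15491575] [ 7.07425760e-05  9.98885757e-01  4.71703634e-02 -1.48182010e-03] 10.55 [-0.13304051  0.39761654 -0.70440349] [-0.04162061  0.0848254   0.00215419] 16.766555401819936 [1.49172909e-01 2.36960804e-01 1.65115593e+00 1.69267898e-04
 1.25643857e+00 1.62554081e+00]
```

View pics/top8.png

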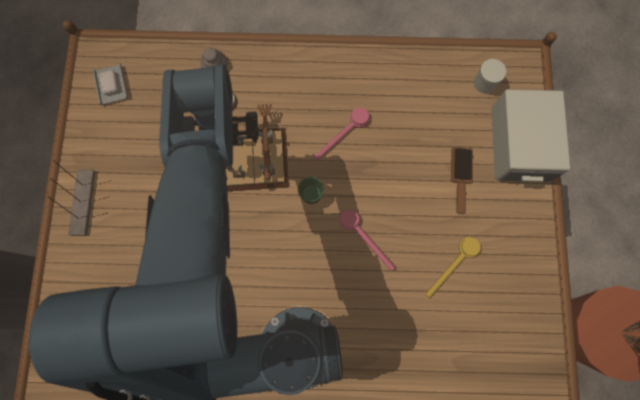

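View pics/side8.png

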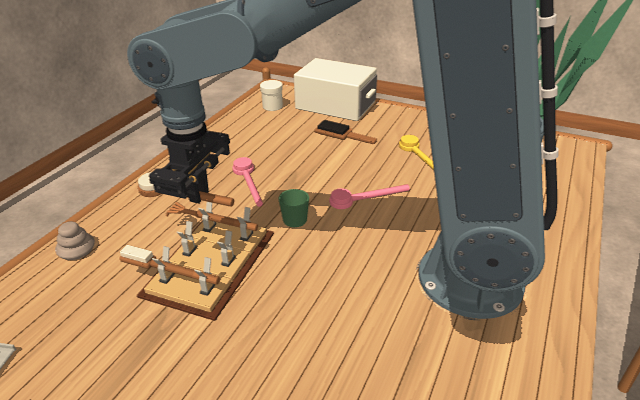

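Run:
```python
from h import *
crop("pics/side8.png","pics/c15.png",120,150,140,130,5)
bp=(.5402+0,.2004,.0944)
L=[(-.08,0,0),(-.08,0,-.009),(-.08,0,.009),(.112,0,.019)]
print(proj("side",wp(bp,L,.1925)).round(1).tolist())
print(proj("side",wp(bp,L,.1552)).round(1).tolist())
```

```text
[[233.1, 202.5], [233.6, 206.1], [232.6, 198.9], [151.4, 177.2]]
[[235.1, 217.0], [235.6, 220.4], [234.6, 213.6], [155.1, 191.6]]
```

View pics/c15.png

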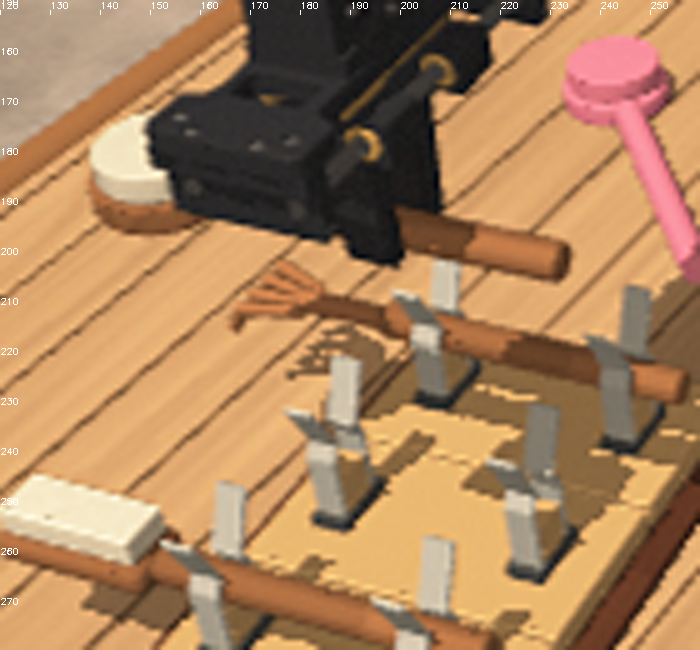

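The brush sits as predicted: tail at (232.6,202.4) against a predicted (233.1,202.5), directly over the empty place. I'll descend to just above the necks.

>>> {"method": "carry_out", "body": {"commands": [[[1, 0, 15], [0, 0, -0.003], 5], [[0, 0.5, 25], [0, 0, 0], 5], [[0, 0, 25], [0, 0, 0], 5], [[0, 0, 20], [0, 0, 0], 5], [[0, 0, 15], [0, 0, 0], 5], [[0, 0, 8], [0, 0, 0], 5], [[0, 0, 0], [0, 0, 0], 5]], "newtons": 60}}

```text
time: 11.25
eef_pos: [0.5417, 0.1994, 0.047]
eef_rot: [0.0, 0.999, 0.05, -0.001]
wrist_force: [-0.2, 0.7, -0.7]
width: 0.192
```

Run:
```python
from h import *
from plant import bot
im=cams.get_image("side"); cv2.imwrite(f"pics/side9.png",im[:,:,::-1])
s=bot.sense();print(s["eef_pos"],s["eef_rot"],s["time"],s["wrist_force"],s["ft_torque"],s["width"]*88.1)
crop("pics/side9.png","pics/c16.png",120,170,140,110,5)
```

```text
[0.54256729 0.19955325 0.04819351] [ 3.66645471e-05  9.98744210e-01  5.00989745e-02 -3.07976353e-04] 11.3 [ 0.42990414  0.07169423 -0.88213328] [ 0.0232403  -0.00787348  0.02134295] 16.391397557964908
```

View pics/c16.png

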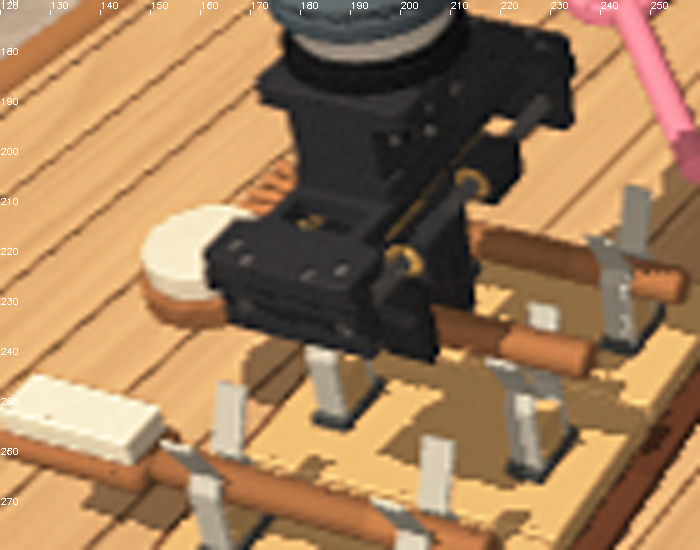

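>>> {"method": "carry_out", "body": {"commands": [[[-1, 0, 5], [0, 0, 0], 5], [[0, 0, 5], [0, 0, 0], 5], [[0, 0, 2], [0, 0, 0], 5], [[0, 0, 2], [0, 0, 0], 5], [[0, 0, 2], [0, 0, 0], 5]]}}

```text
time: 11.8
eef_pos: [0.5437, 0.2008, 0.035]
eef_rot: [-0.001, 0.999, 0.05, 0.002]
wrist_force: [-1.7, 3.2, 15.6]
width: 0.186
```

>>> {"method": "carry_out", "body": {"commands": [[[0, 0, 2], [0, 0, 0], 5], [[0, 0, 2], [0, 0, 0], 5]]}}

```text
time: 12.0
eef_pos: [0.5446, 0.2008, 0.0316]
eef_rot: [-0.001, 0.999, 0.05, 0.003]
wrist_force: [-0.9, 3.8, 10.7]
width: 0.187
```

>>> {"method": "carry_out", "body": {"commands": [[[0, 0, 2], [0, 0, 0], 5], [[0, 0, 2], [0, 0, 0], 5]]}}

```text
time: 12.2
eef_pos: [0.5435, 0.2006, 0.0262]
eef_rot: [-0.001, 0.999, 0.05, 0.002]
wrist_force: [1.2, 3.6, -0.1]
width: 0.187
```

The force rose to 15.6 N and fell back to about 0, so the handle is past the necks. I'll go on down to the seat.

>>> {"method": "carry_out", "body": {"commands": [[[0, -0.5, 2], [0, 0, 0], 5], [[0, 0, 1], [0, 0, 0], 5], [[0, 0, 0], [0, 0, 0], 5]]}}

```text
time: 12.5
eef_pos: [0.5408, 0.2002, 0.0207]
eef_rot: [-0.0, 0.999, 0.05, -0.001]
wrist_force: [0.4, 4.5, -4.7]
width: 0.185
```

>>> {"method": "carry_out", "body": {"commands": [[[0, -0.5, 1], [0, 0, 0], 5], [[0, 0, 1], [0, 0, 0], 5], [[0, 0, 0], [0, 0, 0], 5]]}}

```text
time: 12.8
eef_pos: [0.5409, 0.2004, 0.0203]
eef_rot: [0.0, 0.999, 0.05, -0.001]
wrist_force: [-5.8, 1.8, 8.4]
width: 0.19
```

Run:
```python
from h import *
from plant import bot
im=cams.get_image("side"); cv2.imwrite(f"pics/side10.png",im[:,:,::-1])
s=bot.sense();print(s["eef_pos"],s["eef_rot"],s["time"],s["wrist_force"],s["ft_torque"],s["width"]*88.1)
crop("pics/side10.png","pics/c17.png",120,170,140,110,5)
print(proj("side",wp((.5411,.1994,.0975),[(-.08,0,0),(.112,0,.019)],.058)))
```

```text
[0.54099043 0.20032041 0.02032849] [ 2.26972082e-04  9.98728835e-01  5.03991002e-02 -7.69699982e-04] 12.85 [-5.62449732  1.93480638  9.05252523] [ 0.28970388  0.94590787 -0.04430101] 16.549749680511066
[[240.0404115  251.68376215]
 [163.68595386 226.28098712]]
```

View pics/c17.png

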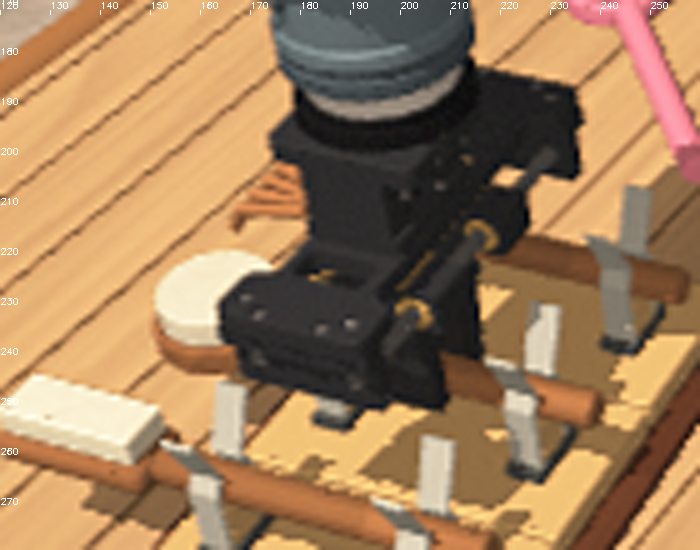

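The tail is at (239.4,251.4), against a predicted home of (240.0,251.7). The z matches the home height, with a 9 N upward reaction from the seat. I'll press 1 mm more, then release.

>>> {"method": "carry_out", "body": {"commands": [[[0, 0, 1], [0, 0, 0], 5], [[0, 0, 0], [0, 0, 0], 5]]}}

```text
time: 13.05
eef_pos: [0.541, 0.2003, 0.0202]
eef_rot: [0.0, 0.999, 0.05, -0.001]
wrist_force: [-9.3, 0.9, 17.1]
width: 0.186
```

>>> {"method": "carry_out", "body": {"commands": [[[0, 0, 0], [0, 0, 0], 25], [[0, 0, 0], [0, 0, 0], 40], [[0, 0, 0], [0, 0, 0], 45], [[0, 0, 0], [0, 0, 0], 45], [[0, 0, 0], [0, 0, 0], 45], [[0, 0, 0], [0, 0, 0], 45]]}}

```text
time: 13.65
eef_pos: [0.5415, 0.2004, 0.0183]
eef_rot: [0.0, 0.999, 0.05, -0.0]
wrist_force: [-0.1, 0.2, 0.5]
width: 0.512
```

Released, with the force back to about 0. I'll go straight up, then swing aside for a check.

>>> {"method": "carry_out", "body": {"commands": [[[0, 0, -5], [0, 0, 0], 45], [[0, 0, -10], [0, 0, 0], 45], [[0, 0, -20], [0, 0, 0], 45], [[0, 0, -30], [0, 0, 0], 45], [[0, 0, -35], [0, 0, 0], 45], [[0, 0, -35], [0, 0, 0], 45], [[0, 0, -35], [0, 0, 0], 45], [[0, 0, -20], [0, 0, 0], 45], [[-5, 35, 0], [0, 0, 0], 45], [[-5, 40, 0], [0, 0, 0], 45], [[-5, 40, 0], [0, 0, 0], 45], [[-5, 40, 0], [0, 0, 0], 45], [[-5, 40, 0], [0, 0, 0], 45], [[-5, 40, 0], [0, 0, 0], 45], [[-5, 40, 0], [0, 0, 0], 45], [[-5, 40, 0], [0, 0, 0], 45], [[-5, 40, 0], [0, 0, 0], 45], [[-5, 40, 0], [0, 0, 0], 45], [[0, 0, 0], [0, 0, 0], 45]]}}

```text
time: 15.55
eef_pos: [0.5313, -0.2022, 0.2096]
eef_rot: [0.001, 0.999, 0.048, 0.0]
wrist_force: [-0.1, -0.3, -0.4]
width: 0.511
```

Run:
```python
from h import *
from plant import bot
for n in("top","side"):
    im=cams.get_image(n); cv2.imwrite(f"pics/{n}11.png",im[:,:,::-1])
s=bot.sense();print(s["eef_pos"],s["time"],s["wrist_force"])
crop("pics/side11.png","pics/c18.png",110,170,220,130,3)
crop("pics/top11.png","pics/c19.png",180,85,120,115,5)
for n in("top","side"): print(n,proj(n,wp((.5411,.1994,.0975),[(-.08,0,0),(.08,0,0),(.112,0,.019)],.058)).round(1).tolist())
```

```text
[ 0.5314205  -0.19809488  0.2091062 ] 15.65 [ 0.299964    0.52125152 -0.18061109]
top [[237.3, 181.5], [235.5, 129.6], [234.0, 117.1]]
side [[240.0, 251.7], [177.2, 235.7], [163.7, 226.3]]
```

View pics/c18.png

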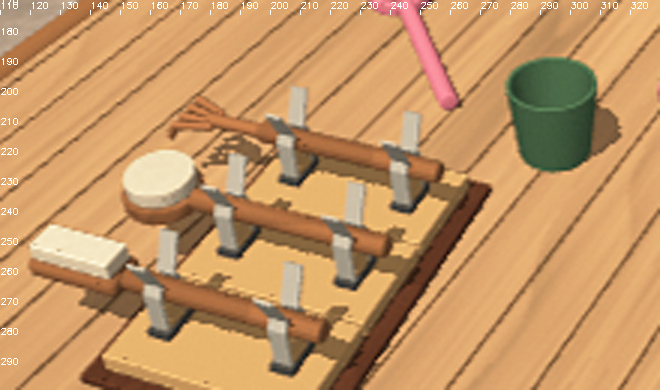

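View pics/c19.png

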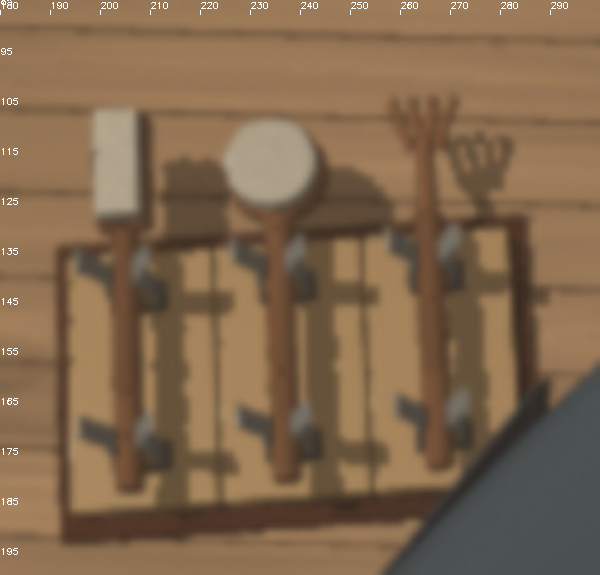

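View pics/side11.png

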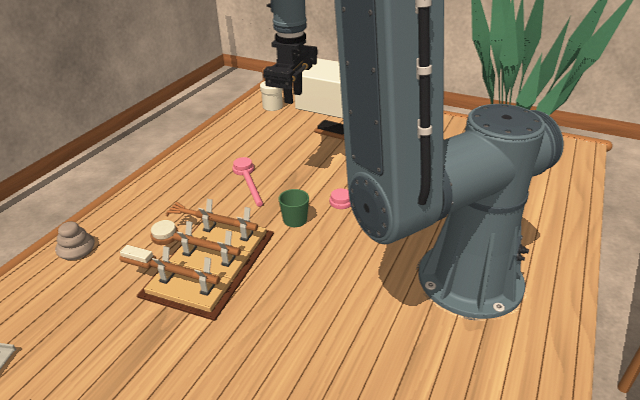

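Run:
```python
from h import *
S=10
im=cv2.imread("pics/side11.png")[210:265,145:250];im=cv2.resize(im,None,fx=7,fy=7,interpolation=cv2.INTER_CUBIC)
def dr(P,c):
    for u in proj("side",wp((.5411,.1994,.0975),P,.058)): cv2.circle(im,tuple(int(v) for v in (u+.5-[145,210])*7),2,c,-1)
dr([(-.08,0.009*np.cos(t),.009*np.sin(t)) for t in np.linspace(0,6.28,20)],(0,0,255))
dr([(x,0,0) for x in np.linspace(-.08,.08,9)],(255,0,0))
dr([(.112+.0245*np.cos(t),.0245*np.sin(t),.019) for t in np.linspace(0,6.28,40)],(0,0,255))
dr([(.112+.031*np.cos(t),.031*np.sin(t),-.009) for t in np.linspace(0,6.28,40)],(0,255,0))
cv2.imwrite("pics/c20.png",im)
```

```text
(no output)
```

View pics/c20.png

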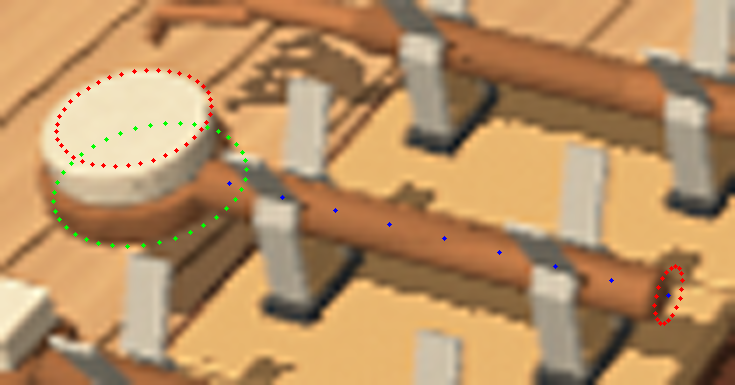

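The brush lies level at home height in both clips, and its outline matches the model. A small shift of about 1 px in the side view appears equally on the clips themselves, so it is camera calibration. The cup and hairbrush stand where they were. Handing in.

```bash
python3 -c "
from plant import bot
print(bot.close_job())"
```

```text
the job is handed in; nothing more can be done
None
```

The wooden bath brush is in the one empty place in the row, pressed into both clips with its head pointing away from the robot. I released it and handed the job in at about 15.7 s. The largest wrist force I read was about 19 N.

- **Final pictures:** the handle lies level, at home height and between the arms of both clips. In the top view the tail is at (237.2, 181), against (237.3, 181.5) expected, so it is centred to about 1–2 mm.
- **Bystanders:** the cup is at the same pixels as at the start. The hairbrush was unmoved in the last top view that showed all of it, taken before the press. The final side view shows only part of it, in its place. The gripper was clear of everything.
- **Disagreements:**
  - The reported TCP height was about 36 mm lower than the camera views showed. I relied on the pictures and on feeling for contact, then set the press depth from the lifted brush.
  - The side view showed the brush about 1–1.5 px headward of where I expected it. The clips show about the same offset in that view, so I put it down to camera calibration.
  - The gripper read 16.6–16.8 mm on the 18 mm handle. I did not find out why, but the grip held.

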